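# Hang the hand burnisher on the spring-balanced arm

### The arm

A 6-joint arm with a two-finger parallel gripper is mounted at the origin on the work surface. World frame = base frame: x ahead of the robot, y to its left, z up, the work surface at z = 0. Lengths are in mm, angles in rad, forces in N, time in s.
With the tool pointing down it reaches from about 375 to 975 mm from the base axis. Payload 3.8 kg.
Tool frame: the origin (TCP) lies at the very end of the fingers, on their centre line; the grasp point (between the pads) lies 19 mm behind it (bot.grip_point_offset is the distance from the TCP to the grasp point, in mm); z points along the fingers, y is the direction in which the jaws open and shut (so a half turn about z gives the same grasp; the last joint's range is limited). The gripper opens to 88 mm and grips with 3 to 60 N. Pads are 18 mm wide; open, the fingers measure 123 mm over their backs; the gripper's body (75 mm by 187 mm) begins 45 mm behind the grasp point.
Start: joints at [-1.187, 0.264, 1.604, -0, 1.274, -0.037], TCP at [275.725, -616.112, 238.706] pointing down, gripper open.
Joint ranges: [-2.63, 2.63], [-0.94, 2.18], [0.31, 2.57], [-1.31, 4.45], [0, 2.66], [-2.55, 2.55]. Speed limits (rad/s): [2.57, 2.57, 3.14, 3.14, 3.14, 3.14].

### API

Orientations are given as a unit quaternion [x, y, z, w].
In Python, from rig import bot gives the robot as it stands. The module is installed in compiled form; this text tells all that it offers.
- The arm moves only by the tool jog_arm, never from a script. Its argument "increments" is a list of rows, each a list of 7 numbers: the shift along the world's x, y, z in m, then the turn, a rotation vector about the world's x, y, z in rad, then the finger opening in m, from 0 to 0.0881. In form: [[tx, ty, tz, wx, wy, wz, claw], ...]. A call has 1 to 20 rows; each row is the pose to reach, as a shift and turn from the pose commanded when the call began; what a row does not reach only later rows make up. A row lasts 1/10 s, in which the tool goes at most 50 mm and 8.59 degrees, less where a joint would pass 70% of its speed; a pose out of reach is approached as far as the arm can. A call with a gripper value outside its range is refused whole. The fingers move at their own pace and stop on an object; "force" is the grip in N (left out, the last holds). Time passes only in rows, so rows that repeat a pose let the fingers close. It gives the time, the measured TCP pose, the force and the opening at its end, in the units of the state.
- bot.get_state(): the state, without advancing time (a new reading comes with each control period).
- bot.read_camera(name): name is "scene" or "top"; returns (picture, depth): 384x512x3 uint8, red, green, blue; 384x512 float32, mm along the optical axis (not along the pixel's ray), 0 where there is no reading.
- bot.calibration(name): a dict with "fx", "fy", "cx", "cy" (pixels), "origin" and "rotation" of the camera in the world. Camera axes: x right, y down, z forward; pixel columns grow to the right and rows downward; lengths in mm; the calibration is good to about 2 mm. A picture is of the moment at which its call begins. calibration takes no time and is no camera call.
- bot.job_done(): hands the job in, once; it reports no verdict.
Trained networks look in the newest picture that a camera, given by its name, has taken for a name from the list of things; names that differ only in an ending like _2 or _b are one class to them, and where a whole thing is asked for, a point or a joint stands for the part that bears it (a point fixed in the world has none). Each returns a list of dicts, best first, with "score" (0 to 1); they miss things now and then, are a little off and sometimes report something else, mostly with a low value. They report only what shows in the picture. A call takes as long as a camera call.
- bot.cut_out(camera, query): "pixels" (384x512 bool, what is visible of it) and "extent" ([left, top, right, bottom] in pixels, round what is visible of it).
- bot.spot_point(camera, query): "xy" ([column, row] in pixels: a listed point, or the origin of a listed thing).
The state is a dict: "time_s": time; "joints": joint angles; "joint_vel": joint speeds; "tau": joint torques, N m; "tool_pos": TCP position; "eef_rot": TCP orientation; "force": force on the tool from outside, world axes, zero at the start; "wrist_torque": the same for the moment, N m; "grip_width": opening from 0.0 (shut) to 1.0 (fully open).
Only numpy, scipy, OpenCV 4.12 (cv2) and the standard library are available. Lean on these libraries where they do the work, as an engineer would, in place of code of your own. Each camera call takes 0.05 s, during which the arm holds its last target. There are 200 camera calls.

### The job

Pick up the printmaker's hand burnisher by its wooden grip and hang it in the fork of the spring-balanced arm above the woodblock: neck in the slot, collar lying flat on both prongs behind their raised lips. The spring gives under the weight, so ease the burnisher down slowly with the sinking arm (under 15 cm a second) and let go only when the arm carries all of it: once released it must neither drop nor spring up faster than 8 cm a second. Do not force the arm, leave the burnisher hanging still and upright, and leave the jar, gouge and sanding block where they are.

Things in the scene. Friction and masses are not known exactly. Their poses are not given: they have to be found in the camera images.
- burnisher: Hand burnisher standing upright on the table. From its underside: dark steel disc foot 72 mm across, 0-20 mm high; steel neck 16 mm across, 20-70 mm; steel collar disc 42 mm across, 70-78 mm; round wooden grip 28 mm across, 78-140 mm. Its mass differs from start to start, 0.3 to 0.75 kg. Origin: centre of the foot's underside; z up along its axis.
- collar (a point): Centre of the underside of the burnisher's collar, 70 mm above the foot's underside; its axes are the burnisher's.
- balancer: Fixed stand of the balanced arm. Origin: on the table right below the empty fork's seat, z up; the arm's post (203 mm high, on a round base 116 mm across) stands 326 mm from it along its own +x, away from the robot. The arm, 30 mm wide, is two parallel bars, 270 mm between hinges, rising 0.26 rad from the post to the fork while empty; upper hinge on the post 181 mm above the table.
- seat (a point): Centre of the fork's seat, level with the prongs' top face, about 265 mm above the table while empty; moves with the level fork (axes as the stand's: -x out of the slot's open mouth, y across). Two prongs 14 mm wide, 8 mm thick; slot between them 22 mm wide, closed 12 mm behind (+x) the seat. A grey head block 30 mm wide begins 56 mm behind it, from 5 mm above to 70 mm below the prongs' top.
- ink_jar: Jar, 68 mm across and 85 mm high, a bystander. Origin: centre of its underside.
- gouge: Carving gouge lying flat, about 200 mm long, 22 mm thick wooden handle, a bystander. Origin: on the table under its middle; x towards the blade.
- sanding_block: Cork block 110 x 65 x 35 mm lying flat, a bystander. Origin: centre of its underside.
- lips (a point): Point midway between the two lips, level with the prongs' top face, 28 mm in front (-x) of the seat, same axes. A lip 6 mm long (x), 7 mm high stands across the tip of each prong, none across the slot. In front of the lips thin level guides, no higher than the prongs, flare the slot's mouth to about 46 mm wide, ending 25 mm in front of this point.
- fork: Arm-end head that carries the prongs; kept level by the bars. Origin: its upper hinge, 65 mm behind (+x) the seat and 15 mm below it; axes as the stand's. Empty it rests at the upper stop. It begins to sink under about 1 N, then gives about 18 mm per further newton (55 N/m): 35 to 120 mm by the burnisher's mass, lower stop at 139 mm. Sinking, it first swings up to 9 mm out (-x), then back.

How it is judged:
By the outcome, as a careful person would: the job done as asked, in the order asked, and still so for the second after the job is handed in, with the robot touching nothing.
It also fails if it takes over 69 s, if anything falls off the work surface, if the arm or the gripper's body presses on something with over 40 N, if the wrist force passes 120 N, or if a joint passes its speed limit or range.

## Working session

There is one attempt and no reset: what is moved stays moved. The work goes in short steps, Python scripts to look and compute and a tool call to move; the robot and the scene stay as the last step left them, time stands still between calls to the robot, and variables do not carry over. Pictures are saved under pics/ and viewed, about 8 in all and at most 12, crops included, and the job is handed in when it is done.

Besides the shell and the picture viewer there is one more tool, called after "Request:" as name(argument=value, ...) on one line, values as JSON. jog_arm: Moves the arm, as the interface text tells. Its arguments: {"type":"object","properties":{"increments":{"type":"array","items":{"type":"array","items":{"type":"number"}}},"force":{"type":"number"}},"required":["increments"]}

```bash
mkdir -p pics
cat > h.py <<'E'
import numpy as np, cv2
from rig import bot
def world(cam,uv,d):
    c=bot.calibration(cam); u,v=uv
    p=np.array([(u-c['cx'])/c['fx']*d,(v-c['cy'])/c['fy']*d,d])
    return np.array(c['rotation'])@p+np.array(c['origin'])
def cloud(cam,depth,mask=None):
    c=bot.calibration(cam); m=depth>0
    if mask is not None: m&=mask
    v,u=np.nonzero(m); d=depth[v,u]
    P=np.stack([(u-c['cx'])/c['fx']*d,(v-c['cy'])/c['fy']*d,d],1)
    return P@np.array(c['rotation']).T+np.array(c['origin'])
def at_height(cam,uv,z):
    c=bot.calibration(cam); o=np.array(c['origin']); r=world(cam,uv,1.)-o
    return o+r*(z-o[2])/r[2]
E
python3 - <<'E'
from h import *
np.set_printoptions(precision=1,suppress=True)
im=[]
for cam in('scene','top'):
    p,d=bot.read_camera(cam); im.append(p); np.save(cam+'.npy',d)
    print(cam,bot.calibration(cam)['origin'])
    for q in('burnisher','ink_jar','gouge','sanding_block','fork','balancer'):
        for r in bot.cut_out(cam,q)[:1]:
            P=cloud(cam,d,r['pixels']); print(q,round(r['score'],2),r['extent'],np.median(P,0),np.percentile(P,2,0),np.percentile(P,98,0))
    for q in('burnisher','collar','seat','lips','fork','balancer'):
        for r in bot.spot_point(cam,q)[:2]:
            u,v=r['xy']; dd=d[int(v),int(u)]; print(q,round(r['score'],2),np.array(r['xy']),world(cam,(u,v),dd), at_height(cam,(u,v),{'burnisher':0,'balancer':0,'fork':250,'collar':70}.get(q,265)))
    cv2.imwrite(f'pics/{cam}1.png',p[:,:,::-1])
s=bot.get_state(); print(s)
E
```

```text
scene [953.8 563.3 987.7]Traceback (most recent call last):
  File "<stdin>", line 9, in <module>
  File "h.py", line 12, in cloud
    return P@np.array(c['rotation']).T+np.array(c['origin'])
           ~^~~~~~~~~~~~~~~~~~~~~~~~~~
ValueError: matmul: Input operand 1 has a mismatch in its core dimension 0, with gufunc signature (n?,k),(k,m?)->(n?,m?) (size 4 is different from 3)
```

Rotation is a quaternion.

```bash
sed -i "s/np.array(c\['rotation'\])/R(c['rotation']).as_matrix()/; 1a from scipy.spatial.transform import Rotation\nR=Rotation.from_quat" h.py
cat > look.py <<'E'
from h import *
np.set_printoptions(precision=1,suppress=True)
import sys
n=sys.argv[1]
for cam in('scene','top'):
    p,d=bot.read_camera(cam); np.save(cam+'.npy',d)
    print(cam,bot.calibration(cam)['origin'])
    for q in('burnisher','ink_jar','gouge','sanding_block','fork','balancer'):
        for r in bot.cut_out(cam,q)[:1]:
            P=cloud(cam,d,r['pixels']); print(q,round(r['score'],2),r['extent'],np.median(P,0),np.percentile(P,2,0),np.percentile(P,98,0))
    for q in('burnisher','collar','seat','lips','fork','balancer'):
        for r in bot.spot_point(cam,q)[:2]:
            u,v=r['xy']; dd=d[int(v),int(u)]; print(q,round(r['score'],2),np.array(r['xy']),world(cam,(u,v),dd), at_height(cam,(u,v),{'burnisher':0,'balancer':0,'fork':250,'collar':70}.get(q,265)))
    cv2.imwrite(f'pics/{cam}{n}.png',p[:,:,::-1])
print(bot.get_state())
E
python3 look.py 1
```

```text
scene [953.8 563.3 987.7]
burnisher 0.68 [318.9, 250.8, 340.3, 287.3] [509.7 302.3  20.6] [473.2 266.7   4.3] [534.8 328.7 140.1]
ink_jar 0.84 [208.0, 128.0, 224.3, 155.2] [ 515.7 -325.1   59.9] [ 483.8 -365.4    7.6] [ 539.7 -310.8   86.3]
gouge 0.8 [242.8, 310.2, 314.4, 344.2] [683.6 341.7  15.9] [617.  315.1  -2.3] [804.8 361.7  23.2]
sanding_block 0.64 [156.5, 164.5, 185.4, 182.1] [ 716.1 -296.9   32.1] [ 661.  -370.1   -0.3] [ 768.6 -257.8   37.1]
fork 0.57 [247.2, 126.4, 282.9, 164.2] [508.8 -59.2 263.2] [ 316.  -301.9   -1.2] [549.3 -42.2 269.9]
burnisher 0.91 [328.9 278.4] [510.5 309.4  17.9] [502.3 304.7   0. ]
burnisher 0.57 [268.5 136.2] [ 298.2 -296.1   -2.2] [ 299.7 -294.2    0. ]
collar 0.82 [333.1 261.3] [511.6 302.9 113. ] [489.9 290.1  70. ]
collar 0.56 [176.7 176. ] [ 708.5 -273.8   32.1] [ 718.3 -240.6   70. ]
seat 0.84 [265.3 136.7] [ 308.7 -303.4   -5.3] [484.3 -67.5 265. ]
lips 0.72 [275.1 133.4] [ 266.6 -294.7   -1.6] [451.8 -63.5 265. ]
fork 0.93 [249.1 149.9] [549.4 -54.4 256.8] [545.7 -60.2 250. ]
balancer 0.53 [268.3 136.2] [ 298.9 -296.5   -2.2] [ 300.3 -2
[... 740 characters left out ...]
. ]
collar 0.82 [172.6 214. ] [494.2 282.7 120.5] [500.5 291.9  70. ]
collar 0.35 [167.3 158.6] [708.7 326.7  -2.3] [690.6 312.6  70. ]
seat 0.98 [288.7 208.5] [518.5 -98.6  16.3] [485.5 -80.2 265. ]
lips 0.59 [284.5 222. ] [472.5 -82.9  13.1] [446.5 -66.8 265. ]
fork 0.91 [282.4 189.7] [541.2 -63.7 264.5] [543.8 -64.6 250. ]
{'time_s': 1.4, 'joints': array([-1.2,  0.3,  1.6,  0. ,  1.3, -0. ]), 'joint_vel': array([-0., -0., -0.,  0., -0., -0.]), 'tau': array([ -0. , -50.2, -35.7,   0.1,   0. ,  -0. ]), 'tool_pos': array([ 275.7, -616.1,  238.7]), 'eef_rot': array([1. , 0.2, 0. , 0. ]), 'force': array([0.3, 0.4, 0.2]), 'wrist_torque': array([-0.,  0.,  0.]), 'grip_width': 0.9994841501446112}
```

View pics/scene1.png

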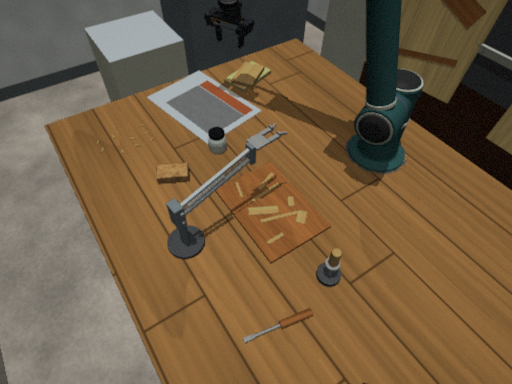

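View pics/top1.png

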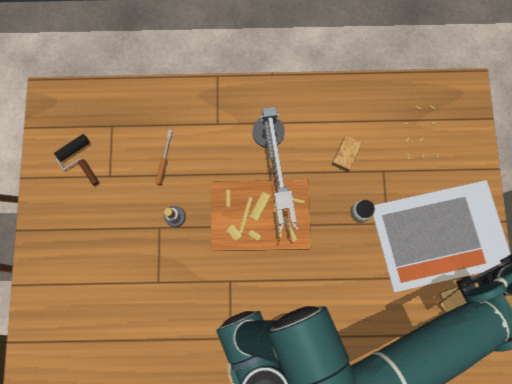

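The scene picture shows the burnisher at about (329,268) and the fork tip at about (268,137), its mouth facing the robot. The jar (217,140), block (172,173) and gouge (280,325) are clear of the route. Next I refine the axis, seat and burnisher positions.

```bash
cat > m.py <<'E'
from h import *
np.set_printoptions(precision=1,suppress=True)
print([bot.calibration(c)['fx'] for c in('top','scene')],bot.get_state()['eef_rot'],bot.get_state()['joints'])
for cam in('scene','top'):
    d=np.load(cam+'.npy'); P=cloud(cam,d)
    a=P[(np.hypot(P[:,0]-502,P[:,1]-292)<60)]
    f=a[(a[:,2]>8)&(a[:,2]<30)]; t=a[a[:,2]>130]
    print(cam,'foot',f.min(0),f.max(0),len(f),'top',t.mean(0),np.ptp(t,0),len(t))
    # least-squares circle on outer foot pts / grip top median
    b=P[(P[:,0]>440)&(P[:,0]<860)&(np.abs(P[:,1]+50)<60)]
    arm=b[(b[:,2]>215)&(b[:,0]>560)&(b[:,0]<730)]
    c=arm.mean(0); w=np.linalg.svd(arm-c,full_matrices=False)[2][0]; w*=np.sign(w[0])
    print('arm',c,w,'yaw',np.arctan2(w[1],w[0]),len(arm))
    pt=b[(b[:,2]>192)&(b[:,2]<212)&(b[:,0]>770)]
    if len(pt): print('post top',pt.mean(0),pt.min(0),pt.max(0))
    base=P[(np.hypot(P[:,0]-808,P[:,1]+10)<90)&(P[:,2]>5)&(P[:,2]<40)]
    print('base',base.min(0),base.max(0))
    F=b[(b[:,2]>250)&(b[:,2]<290)&(b[:,0]<570)]
    print('fork',len(F),F.min(0),F.max(0))
    yw=np.arctan2(w[1],w[0]); ex=np.array([np.cos(yw),np.sin(yw)]); ey=np.array([-ex[1],ex[0]])
    for lo in range(430,570,12):
        s=F[(F[:,0]>=lo)&(F[:,0]<lo+12)]
        if len(s): l=(s[:,:2]-c[:2])@ey; print(lo,len(s),np.sort(l),s[:,2].mean())
E
python3 m.py
python3 - <<'E'
import cv2
a=cv2.imread('pics/top1.png')[170:245,245:330];b=cv2.imread('pics/scene1.png')[110:180,230:300]
f=lambda x:cv2.resize(x,(400,360),interpolation=cv2.INTER_CUBIC)
cv2.imwrite('pics/crop.png',cv2.hconcat([f(a),f(b)]))
E
```

```text
[458.7593643469179, 360.67371529114547] [1.  0.2 0.  0. ] [-1.2  0.3  1.6  0.   1.3 -0. ]
scene foot [468.1 259.2   8.2] [536.3 331.2  29. ] 353 top [502.7 296.7 138. ] [26.8 26.3 12.1] 87
arm [627.2 -48.2 229.7] [ 1.   0.1 -0.2] yaw 0.15250173222685603 310
post top [803.7 -30.3 200.6] [770.4 -55.9 192.2] [822.1  -9.2 205.4]
base [741.9 -91.6   5.3] [856.6  25.   39.3]
fork 463 [440.1 -99.3 250.1] [565.2 -38.6 273.4]
430 3 [-13.4 -11.   18.6] 265.7934668542676
442 49 [-23.4 -22.8 -22.6 -22.6 -19.4 -18.7 -17.1 -15.7 -14.3 -14.3 -12.9 -12.7
 -12.6 -11.6 -11.4 -11.1 -10.7 -10.6  -9.3  -8.9  -7.9  11.7  13.3  14.
  14.1  15.6  16.3  17.3  17.6  17.6  17.7  18.6  20.   20.   21.5  22.2
  23.6  23.9  24.7  24.8  25.6  25.6  25.7  26.   26.   26.2  26.4  26.6
  27.4] 266.5585425071486
454 38 [-23.6 -23.1 -22.8 -21.8 -20.9 -18.5 -18.4 -18.1 -17.  -14.3 -14.1 -12.6
 -11.6 -11.  -10.1  -9.6  -9.6  -9.3  -8.7  11.   11.4  12.3  16.2  16.5
  17.4  18.6  20.2  20.6  22.6  22.6  23.7  24.8  24.8  24.9  25.2  25.5
  25.6  25.7] 262.77786816118197
466 35 [-24.9 -23.7 -20.9 -20.7 -17.8 -17.7 -15.1 -1
[... 5496 characters left out ...]
 -14.6 -14.1 -13.1 -12.5 -11.3 -10.5 -10.4  -9.   -9.   -8.4  -8.1
  -6.5  -6.   -5.1  -4.4  -3.7  -3.2  -2.6  -1.4  -0.4   0.1   0.6   1.
   2.8   3.2   3.7   5.9   6.2   7.    7.8   8.3   9.2  10.   10.6  10.9
  12.3  12.8  13.5  14.2  14.9  15.3  17.1  17.6  17.9  20.7  21.3  23.2
  24.4] 265.12079882705325
538 35 [-14.6 -13.8 -13.1 -13.  -11.6 -10.6 -10.   -9.5  -8.9  -8.4  -7.3  -7.1
  -5.5  -4.5  -4.1  -2.6  -2.4  -1.    0.6   1.    1.8   1.9   3.1   4.
   4.7   4.7   6.5   6.8   7.6   9.3   9.7  10.   12.   12.4  12.9] 265.04860648167806
550 11 [-5.9 -5.2 -4.9 -3.  -2.3  0.1  0.3  1.8  3.   3.7  5. ] 253.36087825927262
562 8 [-6.6 -4.6 -4.  -1.3 -0.8  1.3  1.5  2.4] 252.53984616476146
```

View pics/crop.png

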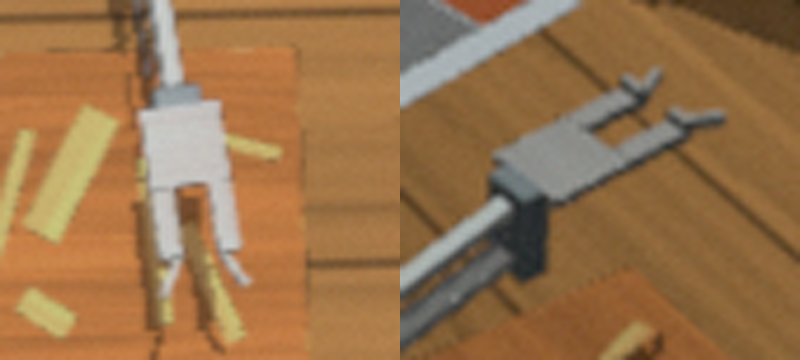

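```bash
cat > fit.py <<'E'
from h import *
from scipy.optimize import minimize, least_squares
np.set_printoptions(precision=2,suppress=True)
def fitfork(P,z0,g):
    # P: points; model: plate |y|<25, x<=55, minus slot |y|<11,x<12; prong tips x>=-31 ; edges blurred
    Q=P[np.abs(P[:,2]-z0)<7]; Q=Q[np.hypot(Q[:,0]-g[0]-10,Q[:,1]-g[1])<75]
    XY=Q[:,:2]
    def cost(p):
        c,s=np.cos(p[2]),np.sin(p[2]); d=XY-p[:2]; x=d@[c,s]; y=np.abs(d@[-s,c])
        m=(x>-26)&(x<50)
        out=np.maximum(y-25,0); sl=np.minimum(np.maximum(11-y,0),np.maximum(12-x,0))
        e=np.where(m,out+sl,0); return np.mean(np.minimum(e,8)**2)
    best=min((minimize(cost,[g[0]+a,g[1]+b,g[2]+t],method='Nelder-Mead') for a in(-5,0,5) for b in(-4,4) for t in(-.04,.04)),key=lambda r:r.fun)
    p=best.x;c,s=np.cos(p[2]),np.sin(p[2]);d=XY-p[:2];x=d@[c,s];y=d@[-s,c]
    k=(x>0)&(x<45)&(np.abs(y)<22)
    tip=Q[(x<-20)]
    # back edge of slot from the gap column
    sl=np.sort(x[np.abs(y)<7]); 
    return p,best.fun,len(Q),'slot end pts',sl[:6],'plate z',np.median(Q[k,2]),'edges',np.percentile(y[(x>15)&(x<45)],[2,98]),'backend',np.percentile(x,99),'front',x.min()
if __name__=='__main__':
    allp=[]
    for cam in('scene','top'):
        P=cloud(cam,np.load(cam+'.npy')); zz={'scene':264,'top':266}[cam]
        print(cam,fitfork(P,zz,(482,-72,.12)))
        def circ(pts):
            r=least_squares(lambda q:np.hypot(pts[:,0]-q[0],pts[:,1]-q[1])-14,pts[:,:2].mean(0)); return r.x
        a=P[(np.hypot(P[:,0]-501,P[:,1]-295)<40)]
        t=a[a[:,2]>132]; print('grip top mid-range',(t.min(0)+t.max(0))/2,np.median(t,0))
        f=a[(a[:,2]>12)&(a[:,2]<28)]; 
        fr=minimize(lambda q:np.mean(np.maximum(np.hypot(f[:,0]-q[0],f[:,1]-q[1])-35,0)),[501,295],method='Nelder-Mead');print('foot',fr.x,fr.fun,len(f))
        b=P[(np.hypot(P[:,0]-800,P[:,1]+33)<62)&(P[:,2]>6)&(P[:,2]<30)]; print('base',(b.min(0)+b.max(0))/2,np.ptp(b,0))
    s=bot.get_state(); print(s['eef_rot'],R(s['eef_rot']).as_matrix())
E
python3 fit.py
```

```text
return _methods._mean(a, axis=axis, dtype=dtype,
  ret = ret.dtype.type(ret / rcount)
Traceback (most recent call last):
  File "fit.py", line 24, in <module>
    print(cam,fitfork(P,zz,(482,-72,.12)))
              ~~~~~~~^^^^^^^^^^^^^^^^^^^^
  File "fit.py", line 19, in fitfork
    return p,best.fun,len(Q),'slot end pts',sl[:6],'plate z',np.median(Q[k,2]),'edges',np.percentile(y[(x>15)&(x<45)],[2,98]),'backend',np.percentile(x,99),'front',x.min()
                                                                                       ~~~~~~~~~~~~~^^^^^^^^^^^^^^^^^^^^^^^^^
IndexError: index -1 is out of bounds for axis 0 with size 0
```

```bash
python3 - <<'E'
s=open('fit.py').read()
s=s.replace("        e=np.where(m,out+sl,0); return np.mean(np.minimum(e,8)**2)","""        e=np.where(m,out+sl,0)
        k=tree.query(p[:2]+np.stack([M[:,0]*c-M[:,1]*s,M[:,0]*s+M[:,1]*c],1))[0]
        return np.mean(np.minimum(e,8)**2)+np.mean(np.clip(k-2.5,0,10)**2)""")
s=s.replace("    def cost","""    from scipy.spatial import cKDTree
    tree=cKDTree(XY); M=np.array([(x,y) for x in range(-30,50,2) for y in range(-24,25,2) if not(abs(y)<11 and x<12)],float)
    def cost""")
open('fit.py','w').write(s)
E
python3 fit.py
```

```text
scene (array([477.59, -70.35,   0.13]), np.float64(0.053430017810504424), 439, 'slot end pts', array([11.15, 11.34, 13.41, 15.26, 15.67, 16.  ]), 'plate z', np.float64(264.03469749124463), 'edges', array([-24.44,  24.5 ]), 'backend', np.float64(71.8185647714575), 'front', np.float64(-57.279242894965606))
grip top mid-range [501.31 296.23 137.3 ] [502.46 296.68 138.85]
foot [501.79 296.17] 0.022897119145036914 341
base [799.23 -33.31  17.8 ] [114.68 116.62  23.26]
top (array([475.19, -71.47,   0.11]), np.float64(0.005449156445772395), 498, 'slot end pts', array([11.27, 11.57, 11.75, 12.32, 14.18, 14.65]), 'plate z', np.float64(265.52724205739275), 'edges', array([-24.19,  23.5 ]), 'backend', np.float64(72.26447660113195), 'front', np.float64(-52.7197318674359))
grip top mid-range [499.02 294.12 141.02] [498.72 294.19 139.94]
foot [500.03 294.01] 0.04027063551264034 204
base [795.42 -32.84  15.99] [109.08 118.44  19.71]
[0.98 0.21 0.   0.  ] [[ 0.91  0.41  0.  ]
 [ 0.41 -0.91 -0.  ]
 [ 0.    0.   -1.  ]]
```

The fits agree: seat at (476.4, -70.9, 265), yaw about 0.12, and burnisher at (500.6, 295.2). Seat to post is 323 mm against the 326 given. First move: go over the burnisher.

Request:
jog_arm(increments=[[0.175,0.366,0.131,0,0,-0.302,0.07],[0.175,0.366,0.131,0,0,-0.302,0.07],[0.175,0.366,0.131,0,0,-0.302,0.07],[0.175,0.366,0.131,0,0,-0.302,0.07],[0.175,0.366,0.131,0,0,-0.302,0.07],[0.175,0.366,0.131,0,0,-0.302,0.07],[0.175,0.366,0.131,0,0,-0.302,0.07],[0.175,0.366,0.131,0,0,-0.302,0.07],[0.175,0.366,0.131,0,0,-0.302,0.07],[0.225,0.911,0.131,0,0,-0.302,0.07],[0.225,0.911,0.131,0,0,-0.302,0.07],[0.225,0.911,0.131,0,0,-0.302,0.07],[0.225,0.911,0.131,0,0,-0.302,0.07],[0.225,0.911,0.131,0,0,-0.302,0.07],[0.225,0.911,0.131,0,0,-0.302,0.07],[0.225,0.911,0.131,0,0,-0.302,0.07],[0.225,0.911,0.131,0,0,-0.302,0.07],[0.225,0.911,0.131,0,0,-0.302,0.07],[0.225,0.911,0.131,0,0,-0.302,0.07],[0.225,0.911,0.131,0,0,-0.302,0.07]])

```text
time_s: 3.4
tool_pos: [500.4, 297.2, 369.9]
eef_rot: [0.998, 0.06, 0.0, -0.0]
force: [1.0, -0.4, 0.6]
grip_width: 0.797
```

Request:
jog_arm(increments=[[0,0,-0.05,0,0,0,0.07],[0,0,-0.09,0,0,0,0.07],[0,0,-0.13,0,0,0,0.07],[0,0,-0.17,0,0,0,0.07],[0,0,-0.2,0,0,0,0.07],[0,0,-0.23,0,0,0,0.07],[0,0,-0.25,0,0,0,0.07],[0,0,-0.265,0,0,0,0.07],[0,0,-0.275,0,0,0,0.07],[0,0,-0.278,0,0,0,0.07],[0,0,-0.278,0,0,0,0.07],[0,0,-0.278,0,0,0,0.07]], force=35)

```text
time_s: 4.6
tool_pos: [501.6, 295.4, 93.0]
eef_rot: [0.998, 0.059, 0.001, -0.0]
force: [0.4, -0.1, 0.0]
grip_width: 0.797
```

Request:
jog_arm(increments=[[0,0,0,0,0,0,0.05],[0,0,0,0,0,0,0.04],[0,0,0,0,0,0,0.034],[0,0,0,0,0,0,0.03],[0,0,0,0,0,0,0.026],[0,0,0,0,0,0,0.02],[0,0,0,0,0,0,0.02],[0,0,0,0,0,0,0.02],[0,0,0,0,0,0,0.02],[0,0,0,0,0,0,0.02]], force=35)

```text
time_s: 5.6
tool_pos: [500.8, 294.6, 91.7]
eef_rot: [0.998, 0.059, -0.0, 0.0]
force: [0.6, -2.7, 1.1]
grip_width: 0.309
```

```bash
python3 -c "
from rig import bot
s=bot.get_state();print(s['tool_pos'],s['force'],s['wrist_torque'],s['grip_width']*88.1)"
```

```text
[500.7658214  294.62187077  91.71957735] [ 0.62796775 -2.71577682  1.08929301] [-0.39429819 -0.07232864 -0.00610454] 27.21787777871236
```

Request:
jog_arm(increments=[[0,0,0.01,0,0,0,0.02],[0,0,0.03,0,0,0,0.02],[0,0,0.06,0,0,0,0.02],[0,0,0.09,0,0,0,0.02],[0,0,0.12,0,0,0,0.02],[0,0,0.15,0,0,0,0.02],[0,0,0.18,0,0,0,0.02],[0,0,0.2,0,0,0,0.02],[0,0,0.215,0,0,0,0.02],[0,0,0.22,0,0,0,0.02],[0,0,0.22,0,0,0,0.02],[0,0,0.22,0,0,0,0.02],[0,0,0.22,0,0,0,0.02]])

```text
time_s: 6.9
tool_pos: [499.9, 294.5, 309.7]
eef_rot: [0.998, 0.059, -0.002, 0.001]
force: [-0.0, 0.5, -7.4]
grip_width: 0.313
```

```bash
cat > held.py <<'E'
from h import *
np.set_printoptions(precision=2,suppress=True)
F=[]
for cam in('scene','top')*2:
    p,d=bot.read_camera(cam); s=bot.get_state(); F.append(s['force']); t=s['tool_pos']; P=cloud(cam,d)
    a=P[np.hypot(P[:,0]-t[0],P[:,1]-t[1])<45]; zf=t[2]-92
    f=a[(a[:,2]>zf-8)&(a[:,2]<zf+28)]
    if len(f)>50:
        fr=minimize(lambda q:np.mean(np.maximum(np.hypot(f[:,0]-q[0],f[:,1]-q[1])-35,0)),t[:2],method='Nelder-Mead') if 0 else None
        k=f[f[:,2]>zf+14]; print(cam,'foot top z-zf',np.median(k[:,2])-zf,'mid',(f.min(0)+f.max(0))/2-t,len(f),np.ptp(f,0))
    cv2.imwrite(f'pics/{cam}_held.png',p[:,:,::-1])
print(t,np.mean(F,0),s['wrist_torque'],s['grip_width'],s['time_s'],s['eef_rot'])
E
python3 held.py
python3 - <<'E'
import cv2
a=cv2.imread('pics/scene_held.png')[130:290,270:430]
cv2.imwrite('pics/c2.png',cv2.resize(a,(560,560),interpolation=cv2.INTER_CUBIC))
E
```

```text
scene foot top z-zf 19.042611476072466 mid [  0.13   1.49 -78.87] 565 [70.48 71.38 29.65]
top foot top z-zf 19.77831854725042 mid [ -3.61  -0.79 -77.51] 109 [62.02 70.47 23.98]
scene foot top z-zf 18.937154574419367 mid [  0.44   1.03 -79.46] 567 [70.22 71.68 30.84]
top foot top z-zf 19.938804704956567 mid [ -4.1   -0.96 -76.72] 112 [62.25 70.15 23.06]
[500.44 294.74 310.83] [-0.14 -0.16 -6.06] [-0.03  0.04 -0.07] 0.3083408484943797 7.1 [ 1.    0.06 -0.    0.  ]
```

View pics/c2.png

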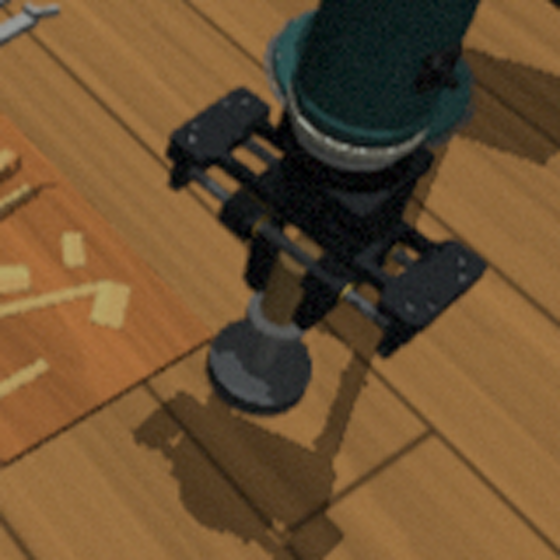

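The burnisher is held upright and weighs about 6.1 N (0.62 kg), so I expect a sink of about 92 mm. Next: carry it to a point 85 mm in front of the seat, with the collar at about 282 mm.

Request:
jog_arm(increments=[[-0.007,-0.019,0,0,0,0,0.02],[-0.02,-0.054,-0.001,0,0,0,0.02],[-0.034,-0.092,-0.002,0,0,0,0.02],[-0.048,-0.13,-0.003,0,0,0,0.02],[-0.062,-0.168,-0.004,0,0,0,0.02],[-0.076,-0.206,-0.005,0,0,0,0.02],[-0.088,-0.24,-0.006,0,0,0,0.02],[-0.097,-0.27,-0.007,0,0,0,0.02],[-0.103,-0.298,-0.008,0,0,0,0.02],[-0.106,-0.323,-0.008,0,0,0,0.02],[-0.108,-0.345,-0.008,0,0,0,0.02],[-0.109,-0.362,-0.008,0,0,0,0.02],[-0.109,-0.372,-0.008,0,0,0,0.02],[-0.109,-0.376,-0.008,0,0,0,0.02],[-0.109,-0.376,-0.008,0,0,0,0.02],[-0.109,-0.376,-0.008,0,0,0,0.02],[-0.109,-0.376,-0.008,0,0,0,0.02],[-0.109,-0.376,-0.008,0,0,0,0.02]])

```text
time_s: 8.9
tool_pos: [391.8, -80.5, 303.6]
eef_rot: [0.998, 0.06, -0.0, -0.0]
force: [-0.3, -0.2, -6.8]
grip_width: 0.305
```

```bash
cat > chk.py <<'E'
from fit import *
import sys
for cam in('scene','top'):
    p,d=bot.read_camera(cam); cv2.imwrite(f'pics/{cam}_{sys.argv[1]}.png',p[:,:,::-1]); s=bot.get_state(); t=s['tool_pos']; P=cloud(cam,d); zf=t[2]-92
    a=P[np.hypot(P[:,0]-t[0],P[:,1]-t[1])<45]; f=a[(a[:,2]>zf-8)&(a[:,2]<zf+28)]
    if len(f)>50: print(cam,'foot mid-tcp',(f.min(0)+f.max(0))[:2]/2-t[:2],np.ptp(f,0),len(f))
print(t,s['force'],s['grip_width'],s['time_s'],s['eef_rot'])
E
python3 chk.py pre
python3 - <<'E'
import cv2
a=cv2.imread('pics/scene_pre.png')[80:180,220:340];b=cv2.imread('pics/top_pre.png')[160:260,230:350]
f=lambda x:cv2.resize(x,(400,360),interpolation=cv2.INTER_CUBIC)
cv2.imwrite('pics/c3.png',cv2.hconcat([f(a),f(b)]))
E
```

```text
scene foot mid-tcp [1.54 1.3 ] [75.3  74.29 29.86] 289
[391.77 -80.7  303.7 ] [ 0.09 -0.54 -6.09] 0.3107493768355913 9.0 [ 1.    0.06 -0.   -0.  ]
```

View pics/c3.png

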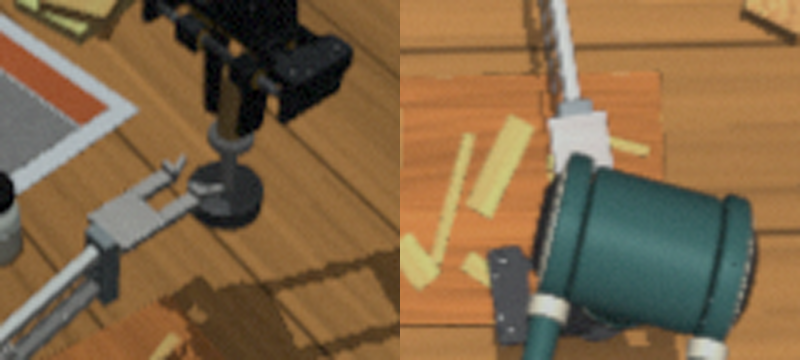

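Both prongs and the neck line up on the slot axis: neck at about (231,157), mouth centre at about (198,176) in the left crop. Moving in.

Request:
jog_arm(increments=[[0.004,0.0005,0,0,0,0,0.02],[0.01,0.0012,0,0,0,0,0.02],[0.016,0.0019,0,0,0,0,0.02],[0.022,0.0026,0,0,0,0,0.02],[0.028,0.0034,0,0,0,0,0.02],[0.034,0.0041,0,0,0,0,0.02],[0.04,0.0048,0,0,0,0,0.02],[0.046,0.0055,0,0,0,0,0.02],[0.052,0.0062,0,0,0,0,0.02],[0.058,0.007,0,0,0,0,0.02],[0.064,0.0077,0,0,0,0,0.02],[0.07,0.0084,0,0,0,0,0.02],[0.075,0.009,0,0,0,0,0.02],[0.079,0.0095,0,0,0,0,0.02],[0.082,0.0098,0,0,0,0,0.02],[0.0844,0.0101,0,0,0,0,0.02],[0.0844,0.0101,0,0,0,0,0.02],[0.0844,0.0101,0,0,0,0,0.02],[0.0844,0.0101,0,0,0,0,0.02]])

```text
time_s: 10.9
tool_pos: [476.0, -71.0, 303.7]
eef_rot: [0.998, 0.059, -0.0, -0.0]
force: [-0.2, 0.5, -6.6]
grip_width: 0.311
```

```bash
python3 chk.py in
python3 - <<'E'
import cv2
a=cv2.imread('pics/scene_in.png')[90:190,210:310]
cv2.imwrite('pics/c4.png',cv2.resize(a,(600,600),interpolation=cv2.INTER_CUBIC))
E
```

```text
scene foot mid-tcp [0.57 5.26] [70.19 67.15 23.19] 229
top foot mid-tcp [-22.47  -2.76] [27.11 59.58 27.58] 68
[476.   -71.02 303.75] [-0.86 -0.01 -6.87] 0.31204708808350795 11.0 [1.   0.06 0.   0.  ]
```

View pics/c4.png

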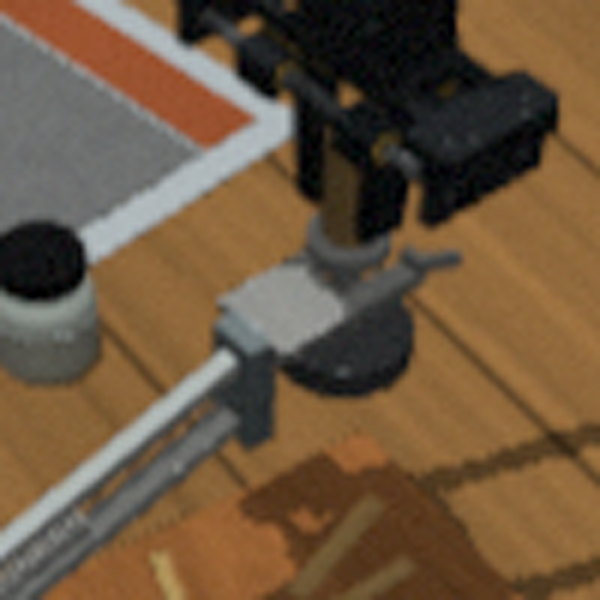

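The neck sits in the slot, with the collar above the prongs behind the lips (collar at about (347,240), near lip at (410,260)). Easing down with the outward swing followed.

Request:
jog_arm(increments=[[0,0,-0.004,0,0,0,0.02],[0,0,-0.008,0,0,0,0.02],[0,0,-0.012,0,0,0,0.02],[0,0,-0.015,0,0,0,0.02],[0,0,-0.017,0,0,0,0.02],[-0.0008,-0.0001,-0.02,0,0,0,0.02],[-0.0018,-0.0002,-0.024,0,0,0,0.02],[-0.0027,-0.0003,-0.028,0,0,0,0.02],[-0.0035,-0.0004,-0.032,0,0,0,0.02],[-0.0043,-0.0005,-0.036,0,0,0,0.02],[-0.005,-0.0006,-0.04,0,0,0,0.02],[-0.0058,-0.0007,-0.044,0,0,0,0.02],[-0.0064,-0.0008,-0.048,0,0,0,0.02],[-0.0069,-0.0008,-0.052,0,0,0,0.02],[-0.0075,-0.0009,-0.057,0,0,0,0.02],[-0.0075,-0.0009,-0.057,0,0,0,0.02],[-0.0075,-0.0009,-0.057,0,0,0,0.02],[-0.0075,-0.0009,-0.057,0,0,0,0.02]])

```text
time_s: 12.8
tool_pos: [468.7, -71.9, 246.9]
eef_rot: [0.998, 0.059, 0.0, -0.0]
force: [-0.4, 1.6, -3.2]
grip_width: 0.307
```

Run:
```python
from h import *
np.set_printoptions(precision=2,suppress=True)
F=[]
for i in range(3):
    p,d=bot.read_camera('scene'); s=bot.get_state(); F.append(s['force'])
P=cloud('scene',d); t=s['tool_pos']
c,n=np.cos(.12),np.sin(.12); q=P[:,:2]-np.array([476.4-7.5,-71.5]); x=q@[c,n]; y=q@[-n,c]
k=(x>22)&(x<45)&(abs(y)<20)&(P[:,2]>100); print('plate z',np.median(P[k,2]),k.sum())
print(t,np.array(F),s['wrist_torque'],s['time_s'])
```

```text
plate z 472.84787973817646 1094
[468.66 -71.9  246.91] [[-0.8   1.17 -3.4 ]
 [-1.1   1.05 -2.39]
 [-0.07  0.85 -2.64]] [0.22 0.14 0.01] 12.95
```

The fork already carries about 3.3 N of 6.1 N, as predicted. Continuing to a sink of about 88 mm.

Request:
jog_arm(increments=[[-0.0003,0,-0.003,0,0,0,0.02],[-0.0006,-0.0001,-0.007,0,0,0,0.02],[-0.001,-0.0001,-0.011,0,0,0,0.02],[-0.0012,-0.0001,-0.015,0,0,0,0.02],[-0.0014,-0.0002,-0.02,0,0,0,0.02],[-0.0015,-0.0002,-0.024,0,0,0,0.02],[-0.0016,-0.0002,-0.028,0,0,0,0.02],[-0.0016,-0.0002,-0.032,0,0,0,0.02],[-0.0015,-0.0002,-0.036,0,0,0,0.02],[-0.0014,-0.0002,-0.04,0,0,0,0.02],[-0.0012,-0.0001,-0.043,0,0,0,0.02],[-0.001,-0.0001,-0.046,0,0,0,0.02],[-0.0009,-0.0001,-0.048,0,0,0,0.02],[-0.0009,-0.0001,-0.048,0,0,0,0.02],[-0.0009,-0.0001,-0.048,0,0,0,0.02],[-0.0009,-0.0001,-0.048,0,0,0,0.02]])

```text
time_s: 14.55
tool_pos: [467.8, -72.0, 198.8]
eef_rot: [0.998, 0.059, 0.0, 0.0]
force: [-1.4, 0.1, -0.6]
grip_width: 0.311
```

```bash
cat > f.py <<'E'
from h import *
np.set_printoptions(precision=2,suppress=True)
F=[];W=[]
for i in range(8):
    p,d=bot.read_camera('scene'); s=bot.get_state(); F.append(s['force']);W.append(s['wrist_torque'])
print(s['tool_pos'],np.mean(F,0),np.std(F,0),np.mean(W,0),s['time_s'],s['eef_rot'])
cv2.imwrite('pics/c5.png',cv2.resize(p[90:200,200:310][:,:,::-1],(600,600),interpolation=cv2.INTER_CUBIC))
E
python3 f.py
```

```text
[467.71 -72.02 198.77] [-1.17  0.51 -0.23] [0.4  0.52 0.63] [ 0.15  0.15 -0.01] 14.95 [1.   0.06 0.   0.  ]
```

View pics/c5.png

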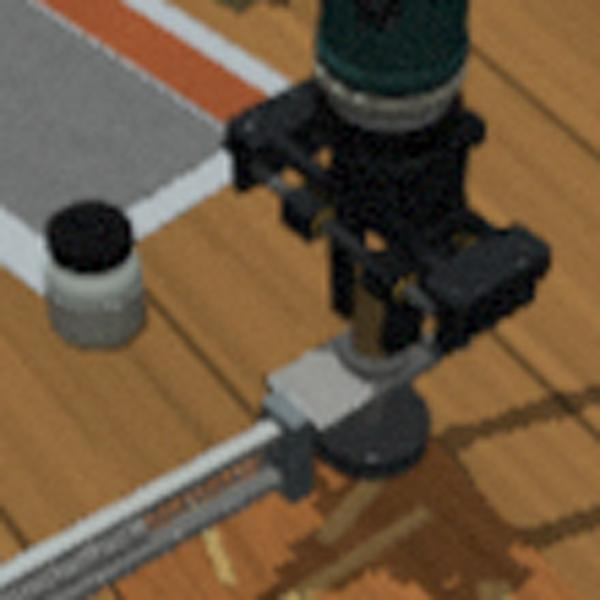

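Force on the tool is now about -0.2 N vertically. Ease down 2 mm more and re-read.

Request:
jog_arm(increments=[[-0.0003,0,-0.0005,0,0,0,0.02],[-0.0006,0,-0.001,0,0,0,0.02],[-0.0008,0,-0.0015,0,0,0,0.02],[-0.001,0,-0.002,0,0,0,0.02],[-0.001,0,-0.002,0,0,0,0.02],[-0.001,0,-0.002,0,0,0,0.02]])

```text
time_s: 15.55
tool_pos: [467.6, -72.1, 197.2]
eef_rot: [0.998, 0.059, 0.001, 0.0]
force: [2.6, 1.8, 0.1]
grip_width: 0.309
```

```bash
python3 f.py
```

```text
[466.91 -72.14 196.82] [ 4.19  0.51 -0.23] [0.28 0.67 0.42] [ 0.14 -0.67 -0.02] 15.95 [1.   0.06 0.   0.  ]
```

Shifting -x loaded the collar sideways, so I undo 0.8 mm of it to relax.

Request:
jog_arm(increments=[[0.0004,0,-0.0003,0,0,0,0.02],[0.0007,0,-0.0006,0,0,0,0.02],[0.0008,0,-0.001,0,0,0,0.02],[0.0008,0,-0.001,0,0,0,0.02],[0.0008,0,-0.001,0,0,0,0.02]])

```text
time_s: 16.45
tool_pos: [467.2, -72.1, 195.4]
eef_rot: [0.998, 0.059, -0.0, 0.0]
force: [1.7, -0.6, -0.0]
grip_width: 0.306
```

```bash
python3 f.py
python3 - <<'E'
from fit import *
d=bot.read_camera('scene')[1]; s=bot.get_state(); P=cloud('scene',d)
# fork position now, from plate behind the collar and head block
for z in(170,174,178):print(fitfork(P,z,(468.5,-71.5,.12)))
E
```

```text
[467.16 -72.04 195.52] [ 1.49 -0.73 -0.1 ] [0.36 0.45 0.46] [-0.08 -0.23  0.02] 16.85 [ 1.    0.06 -0.   -0.  ]
(array([493.4 , -68.06,   0.23]), np.float64(6.553417687747954), 306, 'slot end pts', array([-8.94, -7.27, -6.33, -5.52, -4.88, -3.79]), 'plate z', np.float64(172.76138022552038), 'edges', array([-28.1 ,  20.46]), 'backend', np.float64(55.60492217532942), 'front', np.float64(-70.49565649294742))
(array([490.67, -68.28,   0.22]), np.float64(5.015462980763159), 305, 'slot end pts', array([-11.14,  -8.51,  -8.01,  -6.35,  -4.61,  -4.54]), 'plate z', np.float64(172.82537076525375), 'edges', array([-26.98,  20.45]), 'backend', np.float64(51.564943950815646), 'front', np.float64(-68.2282709719932))
(array([490.17, -68.7 ,   0.22]), np.float64(6.040820835425113), 281, 'slot end pts', array([-12.56, -11.03, -10.55, -10.41,  -7.93,  -7.48]), 'plate z', np.float64(173.0456527952083), 'edges', array([-25.01,  20.53]), 'backend', np.float64(49.29157714600312), 'front', np.float64(-67.55826664101251))
```

Sideways and vertical forces are small, and the plate is at 173 mm in the scene-camera frame, matching the collar height. Relaxing the last 0.3 mm and opening slowly.

Request:
jog_arm(increments=[[0.0003,0,0,0,0,0,0.02],[0.0003,0,0,0,0,0,0.024],[0.0003,0,0,0,0,0,0.026],[0.0003,0,0,0,0,0,0.027],[0.0003,0,0,0,0,0,0.028],[0.0003,0,0,0,0,0,0.029],[0.0003,0,0,0,0,0,0.03],[0.0003,0,0,0,0,0,0.032],[0.0003,0,0,0,0,0,0.034],[0.0003,0,0,0,0,0,0.037],[0.0003,0,0,0,0,0,0.04],[0.0003,0,0,0,0,0,0.044],[0.0003,0,0,0,0,0,0.05],[0.0003,0,0,0,0,0,0.055]], force=5)

```text
time_s: 18.3
tool_pos: [467.8, -72.0, 195.7]
eef_rot: [0.998, 0.059, -0.0, -0.0]
force: [0.2, 0.0, -0.5]
grip_width: 0.615
```

```bash
python3 f.py
```

```text
[467.82 -72.01 195.7 ] [ 0.18 -0.05  0.13] [0.57 0.37 0.53] [ 0.03  0.01 -0.  ] 18.7 [ 1.    0.06 -0.   -0.  ]
```

View pics/c5.png

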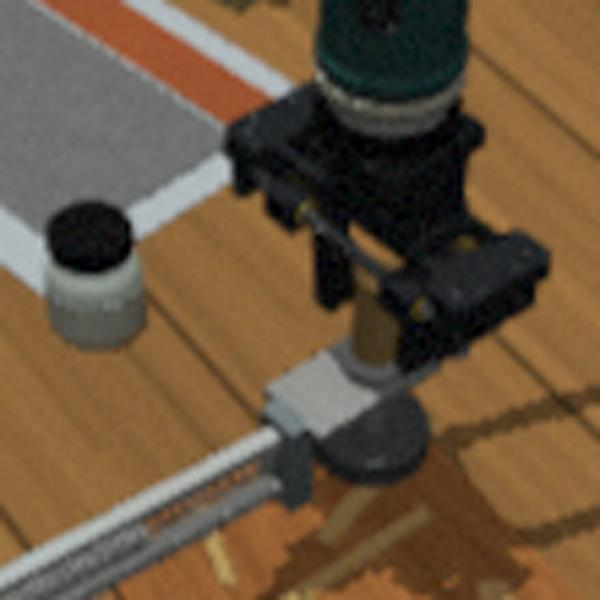

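The burnisher stayed put when released. Retracting straight up, then back towards the robot.

Request:
jog_arm(increments=[[0,0,0.005,0,0,0,0.055],[0,0,0.015,0,0,0,0.055],[0,0,0.03,0,0,0,0.055],[0,0,0.05,0,0,0,0.055],[0,0,0.08,0,0,0,0.055],[0,0,0.11,0,0,0,0.055],[0,0,0.15,0,0,0,0.055],[0,0,0.19,0,0,0,0.055],[0,0.04,0.2,0,0,0,0.055],[0,0.08,0.2,0,0,0,0.055],[0,0.13,0.2,0,0,0,0.055],[0,0.18,0.2,0,0,0,0.055],[0,0.23,0.2,0,0,0,0.055],[0,0.28,0.2,0,0,0,0.055],[0,0.3,0.2,0,0,0,0.055],[0,0.3,0.2,0,0,0,0.055]])

```text
time_s: 20.3
tool_pos: [467.5, 230.7, 397.0]
eef_rot: [0.998, 0.062, 0.0, -0.001]
force: [0.5, -1.4, -0.1]
grip_width: 0.627
```

```bash
python3 f.py; python3 look.py 9 | grep -E "^(burn|ink|goug|sand|scene|top|seat|collar)"
python3 - <<'E'
from h import *
np.set_printoptions(precision=1,suppress=True)
for cam in('scene','top'):
    P=cloud(cam,np.load(cam+'.npy')); a=P[np.hypot(P[:,0]-468,P[:,1]+72)<40]
    t=a[(a[:,2]>225)&(a[:,2]<260)]; k=a[(a[:,2]>176)&(a[:,2]<190)]; f=a[(a[:,2]>95)&(a[:,2]<130)]
    for n,q in(('grip',t),('collar',k),('foot',f)):
        if len(q):print(cam,n,(q.min(0)+q.max(0))/2,q.max(0),len(q))
a,b=[cv2.imread(f'pics/{c}9.png') for c in('scene','top')]
g=lambda x:cv2.resize(x,(400,400),interpolation=cv2.INTER_CUBIC)
cv2.imwrite('pics/c6.png',cv2.hconcat([g(a[110:190,220:300]),g(b[175:245,250:320])]))
E
```

```text
[468.03 226.88 396.02] [-0.15 -0.42 -0.11] [0.31 0.43 0.25] [ 0.    0.   -0.01] 20.7 [ 1.    0.06  0.   -0.  ]
scene [953.8 563.3 987.7]
ink_jar 0.94 [208.4, 126.6, 226.4, 155.2] [ 516.5 -326.1   58.8] [ 483.6 -368.5    4.4] [ 540.4 -311.2   86.2]
gouge 0.71 [243.5, 310.2, 314.3, 340.8] [682.2 342.7  17.2] [618.2 315.7   9.9] [802.9 360.9  23.3]
sanding_block 0.87 [156.6, 161.7, 186.8, 179.7] [ 714.1 -297.5   32. ] [ 658.4 -366.9   -2.5] [ 769.  -257.7   36.8]
burnisher 0.68 [269.2 172.9] [474.9 -49.4 116.9] [ 410.6 -131.7    0. ]
burnisher 0.38 [274.  329.3] [725.6 337.4  10.4] [723.2 335.    0. ]
collar 0.71 [268.2 156.4] [474.5 -60.5 183.3] [ 407.  -148.3   70. ]
collar 0.56 [173.5 174.1] [ 715.  -284.5   35.9] [ 723.5 -254.1   70. ]
seat 0.83 [267.5 157.9] [479.  -57.7 181.5] [528.2   6.6 265. ]
top [ 310.1   17.5 1586.2]
burnisher 0.54 [273.4, 212.4, 297.2, 234.5] [460.7 -67.3 172.5] [ 435.7 -102.9  113.4] [486.3 -39.1 243.8]
ink_jar 0.79 [350.7, 202.2, 373.0, 218.0] [ 502.  -335.    83.6] [ 475.4 -368.4   11.1] [ 530.2 -313.3   92.1]
gouge 0.56 [169.6, 129.1, 171.5, 141.1] [790.8 318.5  14.6] [768.3 311.4   3.8] [806.  322.7  20.3]
sanding_block 0.75 [334.8, 135.6, 360.5, 170.9] [ 706.5 -306.1   35. ] [ 654.  -350.     7.5] [ 763.8 -264.1   42.7]
collar 0.8 [286.7 218.9] [457.9 -75.1 241.7] [476.8 -86.9  70. ]
seat 0.77 [287.8 218. ] [460.4 -78.3 242.7] [457.9 -76.7 265. ]
scene grip [468.7 -69.8 234.1] [482.7 -55.7 243.2] 71
scene collar [464.  -68.2 182.9] [489.2 -49.8 189.8] 56
scene foot [468.4 -57.8 112.6] [503.8 -34.4 128.9] 238
top grip [466.2 -70.5 236. ] [479.1 -58.4 246.9] 73
top collar [469.7 -74.7 182.8] [505.3 -51.6 189.5] 62
top foot [461.9 -71.3 114.5] [491.1 -36.2 129.8] 122
```

View pics/c6.png

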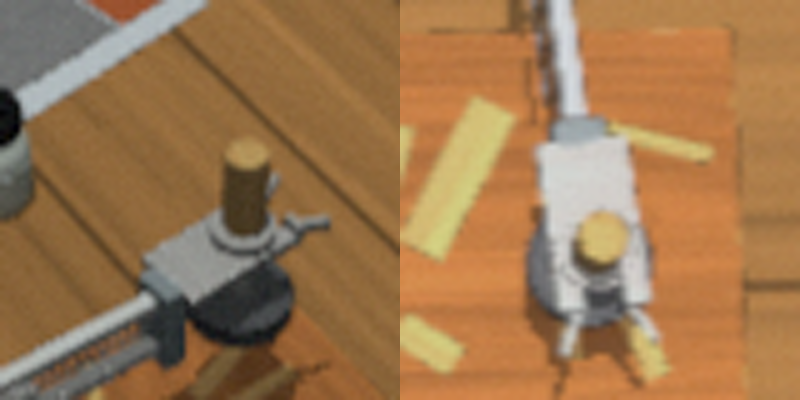

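```bash
python3 -c "
from rig import bot
bot.job_done();print(bot.get_state()['time_s'])"
```

```text
the job is handed in; nothing more can be done
the job is handed in; nothing more can be done
```

The burnisher is hanging in the fork, neck in the slot and collar behind both lips, and I have handed the job in at about 21 s. I picked it up by its grip (about 6.1 N, 0.62 kg) and lowered it about 91 mm with the sinking arm at roughly 40 mm/s. I let go once the vertical force on the tool was about 0.1 N.

**After release:**
- **Height:** grip and collar heights match a collar lying flat on the prongs. The prong plate measured 173 mm, against about 173 mm for the collar.
- **Position:** the grip centre is about (467.5, -70), close to the predicted seat at about (468, -72). It looks upright in both views. I did not measure how fast it moved on release. Pictures just before and after opening, and after retracting, showed no visible shift.
- **Bystanders:** the jar and sanding block positions are unchanged in both cameras. The gouge is unchanged in the scene camera; the top camera picked up only its blade end.

**Disagreements:**
- **Sideways load:** a small -x correction near the end briefly put about 4 N sideways on the collar. I backed it off before opening.
- **Cameras:** the two cameras differ by 1 to 3 mm.
- **Foot:** the foot's centre measured unevenly because the fork hides part of it, so I relied on the pictures for uprightness.

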